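# Make up two leather-work kits

### The arm

A 6-joint arm with a two-finger parallel gripper is mounted at the origin on the work surface. World frame = base frame: x ahead of the robot, y to its left, z up, the work surface at z = 0. Lengths are in m, angles in degrees, forces in N, time in s.
With the tool pointing down it reaches from about 0.4 to 0.825 m from the base axis. Payload 7 kg.
Tool frame: the origin (TCP) lies at the very end of the fingers, on their centre line; the grasp point (between the pads) lies 19 mm behind it (r.hold_point_z is the distance from the TCP to the grasp point, in m); x points along the fingers, y is the direction in which the jaws open and shut, and the axes are right-handed (so a half turn about x gives the same grasp; the last joint's range is limited). The gripper opens to 88 mm and grips with 3 to 60 N. Pads are 19 mm wide; open, the fingers measure 130 mm over their backs; the gripper's body (78 mm by 193 mm) begins 47 mm behind the grasp point.
Start: joints at [-53.05, 20.546, 0.682, 0, -70.136, -16.507], TCP at [0.236, -0.632, 0.227] pointing down, gripper open.
Joint ranges: [-176.03, 176.03], [-82.01, 121.73], [-58.28, 71.71], [-173.87, 95.51], [-174.79, -0.11], [-173.66, 173.66]. Speed limits (degrees/s): [136.94, 136.94, 172.46, 180, 180, 180].

### API

Orientations are given as [roll, pitch, yaw] about the fixed x, y, z axes, in that order (R = Rz(yaw) Ry(pitch) Rx(roll)).
In Python, from plant import r gives the robot as it stands. The module is installed in compiled form; this text tells all that it offers.
- The arm moves only by the shell command python3 -m creep 'ROWS' [FORCE]. ROWS is JSON, a list of rows, each a list of 7 numbers: the turn, a rotation vector about the tool's x, y, z in rad, then the shift along the tool's x, y, z in cm, then the opening in per cent of the stroke, from 0 (shut) to 100 (fully open). In form: [[rx, ry, rz, x, y, z, fingers], ...]. A call has 1 to 8 rows; each row shifts and turns the commanded pose from where the row before left it, along the tool's axes as they then stand; what a row does not reach is not made up. A row lasts 1/10 s, in which the tool goes at most 50 mm and 8.59 degrees, less where a joint would pass 70% of its speed; a pose out of reach is approached as far as the arm can. A call is refused whole if a number of a shift passes 5 or a number of a turn 0.15, either way. A call with a gripper value outside its range is refused whole. The fingers move at their own pace and stop on an object; FORCE is the grip in N (left out, the last holds). Time passes only in rows, so rows that do not move let the fingers close. It gives the time, the measured TCP pose, the force and the opening at its end, in the units of the state.
- r.get_state(): the state, without advancing time (a new reading comes with each control period).
- r.capture(name): name is "scene" or "top" or "wrist"; returns (picture, depth): 480x640x3 uint8, blue, green, red; 480x640 float32, m along the optical axis (not along the pixel's ray), 0 where there is no reading.
- r.camera_info(name): a dict with "fovy" (degrees; the focal length in pixels is half the picture's height over the tangent of half this angle, whatever the lens; pixels are square), "cx", "cy" (the principal point, pixels), "camera_from_world" (4x4, takes a point from world to camera coordinates). Camera axes: x right, y down, z forward; pixel columns grow to the right and rows downward; lengths in m; the calibration is good to about 2 mm. A picture is of the moment at which its call begins: read the wrist's pose just before it. camera_info takes no time and is no camera call; for the wrist camera it gives the pose at the moment of the call.
- r.close_job(): hands the job in, once; it reports no verdict.
Trained networks look in the newest picture that a camera, given by its name, has taken for a name from the list of things; names that differ only in an ending like _2 or _b are one class to them, and where a whole thing is asked for, a point or a joint stands for the part that bears it (a point fixed in the world has none). Each returns a list of dicts, best first, with "score" (0 to 1); they miss things now and then, are a little off and sometimes report something else, mostly with a low value. They report only what shows in the picture. A call takes as long as a camera call. They do not tell look-alikes from the thing itself.
- r.look_for(query, camera): "rect" ([left, top, right, bottom] in pixels, round what is visible of it).
- r.masks_of(query, camera): "pixels" (480x640 bool, what is visible of it) and "rect" ([left, top, right, bottom] in pixels, round what is visible of it).
The state is a dict: "time_s": time; "joints": joint angles; "qd": joint speeds; "joint_torque": joint torques, N m; "tcp_pos": TCP position; "eef_rot": TCP orientation; "contact_force": force on the tool from outside, world axes, zero at the start; "moment": the same for the moment, N m; "gripper_width": finger opening in m.
Only numpy, scipy, OpenCV 4.12 (cv2) and the standard library are available. Lean on these libraries where they do the work, as an engineer would, in place of code of your own. Each camera call takes 0.05 s, during which the arm holds its last target. There are 200 camera calls.

### The job

Make up two kits. Blue kit: navy spool on the black round pad; on its fixed grey tray stack the orange tray, shifted left (as the robot looks) by one end pocket so that the grey tray's right-hand pocket stays open, then on that the red tray, shifted back right to lie squarely above the grey one. Yellow kit: yellow spool on the black round pad, white glue bottle (red cap) on the white square; leave the white spool and the amber bottle where they stand.

Things in the scene. Friction and masses are not known exactly. Their poses are not given: they have to be found in the camera images.
- blue_kit: Fixed blue kit base, 220 (its x) by 150 mm (its y), rim 14 mm high, floor and walls 5 mm; origin at the centre of the underside, +x away from the robot (within 12 deg), +y left. Black round pad (68 mm) painted on the floor at x +55, y 0. Fixed on it a grey hardware tray like the loose ones, parallel, centre x -52, y -12.5, rim at z 30. Stacked origins: orange x -52, y +12.5, z 30; red x -52, y -12.5, z 55 mm.
- yellow_kit: Fixed yellow kit base, 220 (its x) by 150 mm (its y), rim 14 mm high, floor and walls 5 mm; origin at the centre of the underside, +x away from the robot (within 12 deg), +y left. Black round pad (68 mm) painted on the floor at x +55, y 0. White square (62 mm) painted on the floor at x -52, y 0: the glue bottle's place.
- orange_tray: Orange open hardware tray, loose, 54 mm (its x) by 100 mm (its y), 25 mm tall, walls and flat floor 4 mm; cross walls 25 mm either side of its centre part off a pocket at each end. The same either way round. Grip it from above over its 54 mm width. Origin at the centre of the underside, z up. About 120 g.
- red_tray: Dark red open hardware tray, loose, 54 mm (its x) by 100 mm (its y), 25 mm tall, walls and flat floor 4 mm; cross walls 25 mm either side of its centre part off a pocket at each end. The same either way round. Grip it from above over its 54 mm width. Origin at the centre of the underside, z up. About 120 g.
- navy_spool: Navy blue thread spool, upright, 56 mm tall: grey base flange 50 mm across, 4 mm thick; navy winding 42 mm across from 4 to 50 mm height (grip there, from any side); grey core 22 mm across on top. Origin at the centre of the underside, z up. About 80 g.
- yellow_spool: Yellow thread spool, upright, 56 mm tall: grey base flange 50 mm across, 4 mm thick; yellow winding 42 mm across from 4 to 50 mm height (grip there, from any side); grey core 22 mm across on top. Origin at the centre of the underside, z up. About 80 g.
- white_spool: White thread spool, upright, 56 mm tall: grey base flange 50 mm across, 4 mm thick; white winding 42 mm across from 4 to 50 mm height (grip there, from any side); grey core 22 mm across on top. Origin at the centre of the underside, z up. About 80 g. Not wanted: leave it where it stands.
- glue_bottle: White glue bottle with a blue label band and a red cap: bottle standing upright, 40 mm across, 85 mm tall with its cap; the straight body reaches up to at least 50 mm. Origin at the centre of the underside, z up. About 100 g.
- dye_bottle: Amber dye bottle with a pale label band and a black cap: bottle standing upright, 40 mm across, 85 mm tall with its cap; the straight body reaches up to at least 50 mm. Origin at the centre of the underside, z up. About 100 g. Not wanted: leave it where it stands.
Things that resemble listed ones, but are neither listed nor needed, are in the scene too. What is shaped like the red_tray but green or pink is not meant.

How it is judged (in metres and radians):
At the end, for the whole second after the job is handed in: Navy spool, yellow spool and glue bottle within 13 mm of their pad centres; orange tray on the grey one, 25 mm to its left, and red tray on the orange, over the grey, each within 10 mm (per kit axis) and 0.2 rad; all seated, upright within 0.12 rad, at rest, released (x of navy_spool in the frame of blue_kit between 0.042 and 0.068 m and y of navy_spool in the frame of blue_kit between -0.013 and 0.013 m and z of navy_spool in the frame of blue_kit between 0.001 and 0.01 m and angle between each of navy_spool, yellow_spool, glue_bottle, orange_tray, red_tray's own z axis and vertical below 0.12 rad and linear speed of each of navy_spool, yellow_spool, glue_bottle, orange_tray, red_tray below 0.02 m/s and angular speed of each of navy_spool, yellow_spool, glue_bottle, orange_tray, red_tray below 0.2 rad/s and x of yellow_spool in the frame of yellow_kit between 0.042 and 0.068 m and y of yellow_spool in the frame of yellow_kit between -0.013 and 0.013 m and z of yellow_spool in the frame of yellow_kit between 0.001 and 0.01 m and x of glue_bottle in the frame of yellow_kit between -0.065 and -0.039 m and y of glue_bottle in the frame of yellow_kit between -0.013 and 0.013 m and z of glue_bottle in the frame of yellow_kit between 0.001 and 0.01 m and x of orange_tray in the frame of blue_kit between -0.062 and -0.042 m and y of orange_tray in the frame of blue_kit between 0.0025 and 0.0225 m and z of orange_tray in the frame of blue_kit between 0.026 and 0.035 m and angle between the y axis of each of orange_tray, red_tray and the y axis of blue_kit, either way round below 0.2 rad and x of red_tray in the frame of blue_kit between -0.062 and -0.042 m and y of red_tray in the frame of blue_kit between -0.0225 and -0.0025 m and z of red_tray in the frame of blue_kit between 0.051 and 0.06 m); the robot touches nothing.
It fails at once if the white spool or the amber bottle is moved more than 30 mm or knocked over (distance of any of white_spool, dye_bottle from where it was at the start of the episode above 0.03 m or angle between any of white_spool, dye_bottle's own z axis and vertical above 0.6 rad).
It also fails if it takes over 128 s, if anything falls off the work surface, if the arm or the gripper's body presses on something with over 40 N, if the wrist force passes 120 N, or if a joint passes its speed limit or range.

## Working session

There is one attempt and no reset: what is moved stays moved. The work goes in short steps, Python scripts to look and compute and a shell command to move; the robot and the scene stay as the last step left them, time stands still between calls to the robot, and variables do not carry over. Pictures are saved under pics/ and viewed, about 12 in all and at most 16, crops included, and the job is handed in when it is done.

```bash
mkdir -p pics; python3 - <<'E'
from plant import r
import cv2,numpy as np
print(r.get_state())
for c in("scene","top"):
    p,d=r.capture(c); cv2.imwrite(f"pics/{c}0.png",p); np.save(f"{c}_d.npy",d); np.save(f"{c}_p.npy",p)
    i=r.camera_info(c); print(c,i)
E
```

```text
{'time_s': 0.0, 'joints': array([-5.30501712e+01,  2.05903094e+01,  6.33810950e-01, -2.13572273e-02,
       -7.01351994e+01, -1.65090521e+01]), 'qd': array([ 0.0649109 ,  0.04150693,  0.05841667,  0.04653223,  0.00650351,
       -0.02931927]), 'joint_torque': array([ 1.41250261e-03, -5.82724857e+01,  2.93059909e+01,  6.99716270e+00,
        6.90697329e-03, -1.72044456e-04]), 'tcp_pos': array([ 0.23557101, -0.63203647,  0.22563178]), 'eef_rot': array([ 94.16067116,  89.90612917, 114.59417461]), 'contact_force': array([-0.04630961,  0.24959775,  0.3700101 ]), 'moment': array([ 0.00050077, -0.00235887, -0.00310495]), 'gripper_width': 0.08782470257832861}
scene {'fovy': 55.42658278538825, 'cx': 323.53837929085, 'cy': 243.2899042727785, 'camera_from_world': array([[-0.76524994,  0.64358984, -0.01358854,  0.45431931],
       [ 0.47619582,  0.55175648, -0.68469141, -0.16045101],
       [-0.43316287, -0.53043087, -0.7287064 ,  1.23519003],
       [ 0.        ,  0.        ,  0.        ,  1.        ]])}
top {'fovy': 46.326915049257664, 'cx': 323.320644347957, 'cy': 237.09951446600903, 'camera_from_world': array([[-0.02407616, -0.99960184, -0.01471371, -0.07477426],
       [-0.99813202,  0.02486221, -0.0558063 ,  0.48106659],
       [ 0.0561499 ,  0.01334262, -0.99833319,  1.29407637],
       [ 0.        ,  0.        ,  0.        ,  1.        ]])}
```

View pics/top0.png

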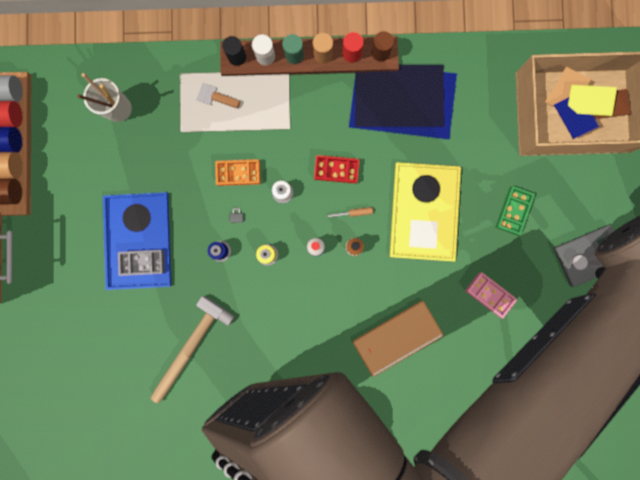

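View pics/scene0.png

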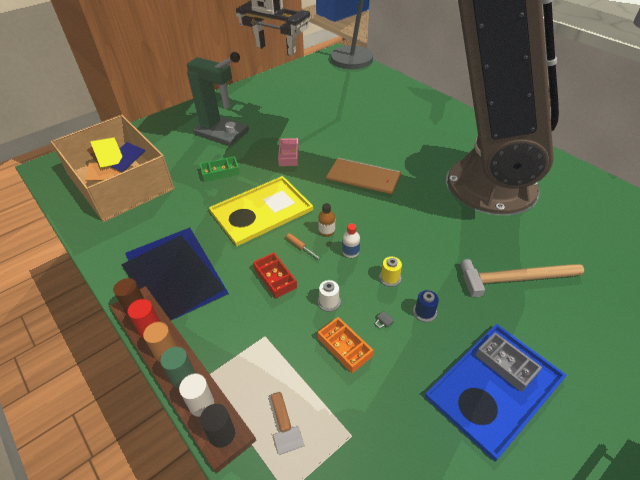

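The top view shows navy spool (218,250), yellow spool (266,254), white spool (282,190, leave), glue with red cap (316,246), and amber bottle with black cap (355,246, leave). It also shows the orange tray (238,172), red tray (337,169), and the look-alike trays: green (516,210), pink (492,294) and fixed grey (140,262). The kits are at (138,240) and (426,212).

```bash
cat > h.py <<'E'
import numpy as np,cv2
from plant import r
def world(d,i):
    f=240/np.tan(np.radians(i["fovy"]/2)); v,u=np.mgrid[:480,:640]
    c=np.stack([(u-i["cx"])/f*d,(v-i["cy"])/f*d,d,np.ones_like(d)],-1)
    return (c@np.linalg.inv(i["camera_from_world"]).T)[...,:3]
def rect(xy):
    (cx,cy),(w,h),a=cv2.minAreaRect(xy.astype(np.float32)*1000)
    if w>h: w,h,a=h,w,a-90   # h = long side; a = direction of short side
    a=(a+90)%180-90
    return [round(float(x),1) for x in (cx,cy,w,h,a)]
E
python3 - <<'E'
from h import *
for cam in("top","scene"):
    p,d=r.capture(cam); W=world(d,r.camera_info(cam)); print(cam,'table z',[W[k][2].round(4) for k in((330,120),(205,420))])
    for n in "navy_spool yellow_spool white_spool glue_bottle dye_bottle orange_tray red_tray blue_kit yellow_kit".split():
        for m in r.masks_of(n,cam)[:2]:
            if m["score"]<.3: continue
            k=m["pixels"]&(d>0); P=W[k]
            zt=np.percentile(P[:,2],97); T=P[P[:,2]>zt-.006]
            print(n,round(m["score"],2),[round(float(x)) for x in m["rect"]],'ztop',zt.round(4),'top mid',((T[:,:2].min(0)+T[:,:2].max(0))*500).round(1),'rect',rect(P[P[:,2]>(.006 if 'tray' in n or 'kit' in n else .0)][:,:2]))
E
```

```text
top table z [np.float64(-0.0005), np.float64(0.0052)]
navy_spool 0.69 [209, 242, 231, 265] ztop 0.0597 top mid [452.5 154.8] rect [451.7, 153.1, 43.6, 44.7, 88.7]
yellow_spool 0.65 [257, 245, 277, 264] ztop 0.0594 top mid [442.   46.3] rect [442.3, 43.1, 41.9, 50.0, -86.7]
white_spool 0.9 [272, 181, 295, 204] ztop 0.0594 top mid [585.9   6.2] rect [585.7, 4.4, 42.4, 47.4, 54.9]
glue_bottle 0.67 [216, 160, 257, 187] ztop 0.0286 top mid [634.6 110.5] rect [634.5, 110.4, 55.1, 100.6, -0.1]
glue_bottle 0.57 [307, 238, 325, 256] ztop 0.0882 top mid [455.9 -68.7] rect [454.7, -69.3, 37.2, 37.3, 62.3]
dye_bottle 0.83 [344, 238, 365, 255] ztop 0.0888 top mid [ 453.6 -156.7] rect [454.6, -157.1, 39.0, 41.0, 43.9]
orange_tray 0.84 [217, 162, 258, 188] ztop 0.0286 top mid [635.  110.5] rect [634.8, 110.5, 55.1, 100.6, 0.7]
red_tray 0.72 [467, 274, 515, 318] ztop 0.0285 top mid [ 336.5 -467.5] rect [335.9, -467.9, 57.9, 102.0, -36.8]
red_tray 0.67 [254, 244, 281, 266] ztop 0.0591 top mid [440.7  46.3] rect [439.8, 44.8, 43.0, 47.9, 68.7]
blue_kit 0.79 [103, 192, 172, 292] ztop 0.0297 top mid [42
[... 847 characters left out ...]
t [439.3, -176.3, 42.8, 98.2, -41.0]
orange_tray 0.76 [318, 321, 374, 372] ztop 0.0258 top mid [636.1 113.7] rect [635.8, 113.8, 55.7, 102.3, 0.8]
orange_tray 0.36 [318, 202, 337, 236] ztop 0.085 top mid [ 455.9 -152.7] rect [459.6, -148.8, 28.9, 38.5, 57.3]
red_tray 0.96 [251, 255, 297, 295] ztop 0.026 top mid [ 638. -117.] rect [637.6, -116.8, 54.6, 103.4, -7.0]
red_tray 0.9 [278, 138, 302, 167] ztop 0.0265 top mid [ 339.5 -464.2] rect [336.9, -464.9, 53.9, 110.3, -38.9]
blue_kit 0.9 [425, 324, 567, 459] ztop 0.0292 top mid [430.6 340.7] rect [481.6, 354.5, 150.0, 223.6, -88.5]
yellow_kit 0.75 [213, 176, 314, 240] ztop 0.0144 top mid [ 533.9 -320.9] rect [533.3, -322.1, 155.8, 220.6, 84.4]
```

```bash
python3 -m creep '[[-0.15,0,0,0,0,0,100],[-0.15,0,0,0,0,0,100],[-0.15,0,0,0,0,0,100],[-0.15,0,0,0,0,0,100],[-0.15,0,0,0,0,0,100],[-0.15,0,0,0,0,0,100],[-0.15,0,0,0,0,0,100],[-0.15,0,0,0,0,0,100]]' 30
python3 -m creep '[[-0.015,0,0,0,-4,0,100],[0,0,0,0,-4,2,100],[0,0,0,0,-4,4,100],[0,0,0,0,-4,4.5,100],[0,0,0,0,-4,4.5,100],[0,0,0,0,-0.8,4.5,100],[0,0,0,0,0,4.5,100],[0,0,0,0,0,4.5,100]]'
python3 -m creep '[[0,0,0,0,0,4.5,100],[0,0,0,0,0,4.5,100],[0,0,0,0,0,4.5,100],[0,0,0,0,0,4.5,100],[0,0,0,0,0,4.5,100],[0,0,0,0,0,4.5,100],[0,0,0,0,0,4.5,100],[0,0,0,0,0,4,100]]'
python3 - <<'E'
from h import *
s=r.get_state();print(s["tcp_pos"],s["eef_rot"],s["time_s"])
p,d=r.capture("wrist");cv2.imwrite("pics/w1.png",p)
E
```

```text
time_s: 1.9
tcp_pos: [0.2357, -0.6325, 0.2266]
eef_rot: [113.2, 90.0, -157.2]
contact_force: [0.1, -0.5, -0.1]
gripper_width: 0.0883
time_s: 2.7
tcp_pos: [0.4254, -0.366, 0.2263]
eef_rot: [73.2, 90.0, 163.2]
contact_force: [1.4, 0.4, 0.5]
gripper_width: 0.0873
time_s: 3.5
tcp_pos: [0.4246, -0.0109, 0.2271]
eef_rot: [-66.3, 89.9, 23.8]
contact_force: [1.4, -0.7, 0.2]
gripper_width: 0.0873
[ 0.42460843 -0.01087733  0.22707801] [-66.30577377  89.91645199  23.77782308] 3.5
```

View pics/w1.png

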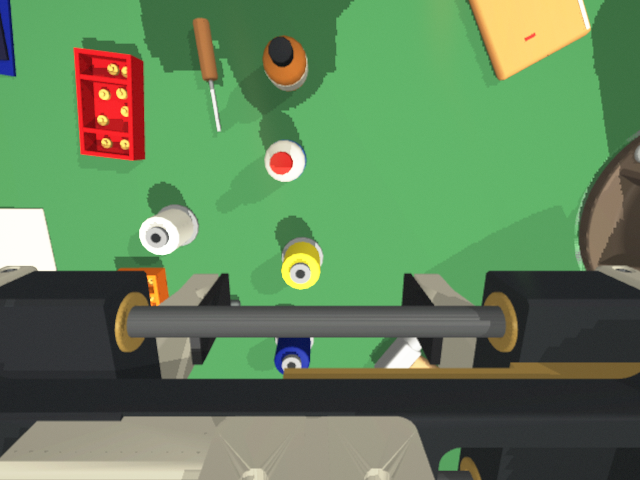

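The wrist view shows the yellow spool (300,265), glue with red cap (284,160), amber bottle (285,60), red tray (108,105) and white spool (165,230), which confirms the choices. I'll cross-check the positions with this close camera.

```bash
python3 - <<'E'
from h import *
i=r.camera_info("wrist");p,d=r.capture("wrist");W=world(d,i);print('table',W[220,420],W[100,380])
H=cv2.cvtColor(p,cv2.COLOR_BGR2HSV)
for n,(x0,y0,x1,y1),zl in (("yellow",(270,230,330,292),.045),("glue",(262,137,308,183),.06),("white",(135,200,200,258),.045),("dye",(262,35,308,92),.06),("red",(72,44,150,162),.018)):
    P=W[y0:y1,x0:x1].reshape(-1,3);T=P[(P[:,2]>zl)&(P[:,2]<.1)]
    print(n,'ztop',np.percentile(T[:,2],97).round(4),rect(T[:,:2]))
    if n!="red":
        zt=np.percentile(T[:,2],97);T=T[T[:,2]>zt-.004];print('   top',((T.min(0)+T.max(0))*500).round(1))
E
```

```text
table [ 0.30406469  0.00709986 -0.0007362 ] [ 0.35817452 -0.12344105  0.00108919]
yellow ztop 0.0573 [441.9, 47.7, 40.7, 40.8, -18.6]
   top [442.1  48.2  56. ]
glue ztop 0.0863 [456.2, -66.0, 27.9, 28.3, 50.4]
   top [456.2 -66.   84.9]
white ztop 0.0575 [586.8, 8.9, 39.9, 40.6, -5.1]
   top [587.5   9.3  56.2]
dye ztop 0.0865 [452.8, -152.8, 23.2, 28.4, -64.2]
   top [ 453.9 -153.6   85.3]
red ztop 0.0269 [636.6, -118.6, 56.3, 100.2, -6.8]
```

```bash
python3 -m creep '[[0,0,0,0,-0.9,3,80],[0,0,0,3,-0.9,3,80],[0,0,0,4,0,0,80],[0,0,0,4,0,0,80],[0,0,0,0,0,0,80],[0,0,0,0,0,0,80]]' 30
python3 - <<'E'
from h import *
s=r.get_state();print(s["tcp_pos"],s["eef_rot"],s["joints"])
E
```

```text
time_s: 4.2
tcp_pos: [0.4431, 0.0467, 0.1172]
eef_rot: [146.9, 89.9, -123.0]
contact_force: [-0.1, -0.2, 1.0]
gripper_width: 0.0704
[0.44309499 0.04673453 0.11719919] [ 146.88566814   89.91440694 -123.04977349] [ 3.15531998e+01  4.92246549e+00 -3.59001205e+01  4.84542311e-02
 -4.92547453e+01 -3.15202922e+01]
```

```bash
python3 -m creep '[[0,0,0,4,0,0.18,80],[0,0,0,4,0,0,80],[0,0,0,2.3,0,0,80],[0,0,0,0,0,0,45],[0,0,0,0,0,0,20],[0,0,0,0,0,0,20],[0,0,0,0,0,0,20],[0,0,0,0,0,0,20]]' 30
python3 -m creep '[[0,0,0,-1,0,0,20],[0,0,0,-4,0,0,20],[0,0,0,-4.5,0,0,20],[0,0,0,-4,0,0,20],[0,0,0,0,0,0,20]]' 30
```

```text
time_s: 5.0
tcp_pos: [0.444, 0.0496, 0.0152]
eef_rot: [-63.2, 89.8, 26.9]
contact_force: [-1.7, 1.0, 10.3]
gripper_width: 0.0417
time_s: 5.5
tcp_pos: [0.446, 0.0503, 0.1551]
eef_rot: [-66.1, 89.4, 24.0]
contact_force: [0.2, 1.3, -1.6]
gripper_width: 0.0415
```

```bash
python3 -m creep '[[0,0,0,0,-1,-2,20],[0,0,0,0,-2,-4,20],[0,0,0,0,-2,-4.5,20],[0,0,0,0,-2,-4.5,20],[0,0,0,0,-2,-4.5,20],[0,0,0,0,-2,-4.5,20],[0,0,0,0,-2,-4.5,20],[0,0,0,0,-1.2,-4.5,20]]' 30
python3 -m creep '[[0,0,0,0,0,-3,20],[0,0,0,0,0,-1.8,20],[0,0,0,0,0,0,20],[0,0,0,0,0,0,20],[0,0,0,0,0,0,20]]' 30
```

```text
time_s: 6.3
tcp_pos: [0.5858, -0.2829, 0.1488]
eef_rot: [-122.9, 90.0, -32.9]
contact_force: [0.3, 0.9, -0.2]
gripper_width: 0.0414
time_s: 6.8
tcp_pos: [0.5851, -0.3277, 0.1489]
eef_rot: [-43.0, 90.0, 47.1]
contact_force: [-0.3, 0.9, -0.9]
gripper_width: 0.0415
```

```bash
python3 -m creep '[[0,0,0,4,-0.26,0,20],[0,0,0,4,0,0,20],[0,0,0,3,0,0,20],[0,0,0,1.2,0,0,20],[0,0,0,0.3,0,0,20],[0,0,0,0.3,0,0,20],[0,0,0,0,0,0,20]]' 30
```

```text
time_s: 7.5
tcp_pos: [0.5889, -0.3288, 0.0221]
eef_rot: [-107.6, 89.9, -17.5]
contact_force: [0.3, 0.1, -0.4]
gripper_width: 0.0417
```

```bash
python3 -m creep '[[0,0,0,0,0,0,60],[0,0,0,0,0,0,60],[0,0,0,0,0,0,60],[0,0,0,-1,0,0,60],[0,0,0,-4,0,0,60],[0,0,0,-4,0,0,60],[0,0,0,-3,0,0,80]]' 30
```

```text
time_s: 8.2
tcp_pos: [0.5885, -0.3293, 0.1442]
eef_rot: [-116.3, 89.8, -26.3]
contact_force: [1.2, -0.5, -0.7]
gripper_width: 0.0561
```

```bash
python3 -m creep '[[0,0,0,0,1,2,80],[0,0,0,0,2,4,80],[0,0,0,0,2.2,4.3,80],[0,0,0,0,2.2,4.3,80],[0,0,0,0,2.2,4.3,80],[0,0,0,0,2.2,4.3,80],[0,0,0,0,1.4,3.1,80],[0,0,0,0,0,0,80]]' 30
python3 -m creep '[[0,0,0,0,0,0,80],[0,0,0,0,0,0,80]]' 30
python3 - <<'E'
from h import *
i=r.camera_info("wrist");p,d=r.capture("wrist");cv2.imwrite("pics/w2.png",p);W=world(d,i);print(r.get_state()["tcp_pos"])
H=cv2.cvtColor(p,cv2.COLOR_BGR2HSV)
m=(W[...,2]>.055)&(W[...,2]<.1)&(d<.5)
n,l,st,c=cv2.connectedComponentsWithStats(m.astype(np.uint8))
for k in range(1,n):
    if st[k,4]>150: print(st[k],c[k].round(),rect(W[l==k][:,:2]),W[l==k][:,2].max())
E
```

```text
time_s: 9.0
tcp_pos: [0.4543, -0.0635, 0.1419]
eef_rot: [-63.8, 89.9, 26.4]
contact_force: [0.7, -0.0, -0.3]
gripper_width: 0.0697
time_s: 9.2
tcp_pos: [0.4562, -0.0663, 0.1411]
eef_rot: [-86.9, 89.9, 3.1]
contact_force: [0.2, -0.2, -0.1]
gripper_width: 0.07
[ 0.45608698 -0.06656922  0.14083951]
[ 293   90   53   57 2198] [319. 118.] [454.1, -155.1, 35.3, 35.3, -56.0] 0.08772412873771826
[ 292  220   48   50 1710] [316. 244.] [456.3, -68.6, 31.4, 35.6, 87.9] 0.08689894952726146
```

View pics/w2.png

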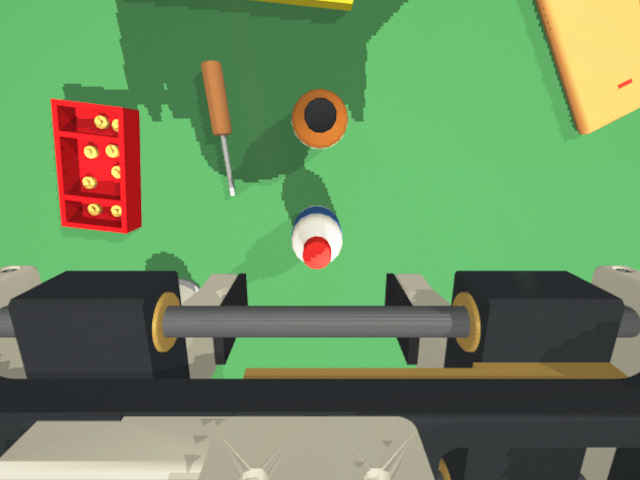

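The glue bottle (red cap, blue label) is at (316,240), between the jaws. The amber bottle is clear at (320,118). Next I grip and lift.

```bash
python3 -m creep '[[0,0,0,4,0,0,80],[0,0,0,4,0,0,80],[0,0,0,3.4,0,0,80],[0,0,0,0,0,0,45],[0,0,0,0,0,0,20],[0,0,0,0,0,0,20],[0,0,0,0,0,0,20],[0,0,0,0,0,0,20]]' 30
python3 -m creep '[[0,0,0,-1,0,0,20],[0,0,0,-4,0,0,20],[0,0,0,-4.5,0,0,20],[0,0,0,-4,0,0,20],[0,0,0,0,0,0,20]]' 30
```

```text
time_s: 10.05
tcp_pos: [0.4566, -0.0658, 0.028]
eef_rot: [-77.9, 89.8, 12.2]
contact_force: [-0.2, -0.4, 5.0]
gripper_width: 0.0391
time_s: 10.55
tcp_pos: [0.4589, -0.0655, 0.1682]
eef_rot: [-81.7, 89.4, 8.5]
contact_force: [0.5, 0.1, -1.7]
gripper_width: 0.0396
```

```bash
python3 -m creep '[[0,0,0,0,0,-2,20],[0,0,0,0,-0.4,-4,20],[0,0,0,0,-0.4,-4.5,20],[0,0,0,0,-0.4,-4.5,20],[0,0,0,0,-0.4,-4.5,20],[0,0,0,0,-0.4,-3.5,20],[0,0,0,0,-0.2,-2.2,20],[0,0,0,0,0,0,20]]' 30
python3 -m creep '[[0,0,0,0,0,0,20],[0,0,0,0,0,0,20],[0,0,0,0,0,0,20]]' 30
python3 - <<'E'
from h import *
p,d=r.capture("top"); print(r.get_state()["tcp_pos"]);W=world(d,r.camera_info("top"))
cv2.imwrite("pics/t2.png",cv2.resize(p[150:280,360:490],None,fx=4,fy=4))
P=W[165:215,400:455].reshape(-1,3);P=P[(P[:,2]>.05)&(P[:,2]<.07)]; print(len(P), rect(P[:,:2]) if len(P)>9 else 0)
E
```

```text
time_s: 11.35
tcp_pos: [0.4773, -0.3201, 0.1613]
eef_rot: [86.9, 89.9, 176.8]
contact_force: [-0.6, 1.2, -1.4]
gripper_width: 0.0391
time_s: 11.65
tcp_pos: [0.4778, -0.317, 0.1619]
eef_rot: [-80.7, 90.0, 9.4]
contact_force: [-0.4, -0.3, -0.7]
gripper_width: 0.0389
[ 0.4779435  -0.31703131  0.16196074]
0 0
```

```bash
python3 -m creep '[[0,0,0,4,-0.33,0,20],[0,0,0,4,0,0,20],[0,0,0,3,0,0,20],[0,0,0,1.2,0,0,20],[0,0,0,0.3,0,0,20],[0,0,0,0.3,0,0,20],[0,0,0,0,0,0,20]]' 30
```

```text
time_s: 12.4
tcp_pos: [0.4821, -0.3181, 0.0348]
eef_rot: [-109.9, 89.9, -19.8]
contact_force: [0.2, 0.4, -1.6]
gripper_width: 0.0391
```

```bash
python3 -m creep '[[0,0,0,0,0,0,60],[0,0,0,0,0,0,60],[0,0,0,0,0,0,60],[0,0,0,-1,0,0,60],[0,0,0,-4,0,0,60],[0,0,0,-4,0,0,60],[0,0,0,-3,0,0,80]]' 30
```

```text
time_s: 13.1
tcp_pos: [0.4817, -0.3183, 0.157]
eef_rot: [-117.2, 89.8, -27.1]
contact_force: [1.5, 0.5, 0.1]
gripper_width: 0.0565
```

```bash
python3 -m creep '[[0,0,0,0,0.4,2,80],[0,0,0,0,0.4,4,80],[0,0,0,0,0.4,4.5,80],[0,0,0,0,0.4,4.5,80],[0,0,0,0,0.4,4.5,80],[0,0,0,0,0.4,4.5,80],[0,0,0,0,0.4,4.5,80],[0,0,0,0,0,4.5,80]]' 30
python3 -m creep '[[0,0,0,0,0,4.5,80],[0,0,0,0,0,4.5,80],[0,0,0,0,0,3.6,80],[0,0,0,0,0,2,80],[0,0,0,0,0,0,80],[0,0,0,0,0,0,80],[0,0,0,0,0,0,80]]' 30
python3 - <<'E'
from h import *
p,d=r.capture("top"); print(r.get_state()["tcp_pos"]);W=world(d,r.camera_info("top"))
cv2.imwrite("pics/t3.png",cv2.resize(p[150:280,360:490],None,fx=4,fy=4))
P=W[165:215,400:455].reshape(-1,3);P=P[(P[:,2]>.05)&(P[:,2]<.08)]; print(len(P), rect(P[:,:2]) if len(P)>9 else 0)
P=W[215:255,400:455].reshape(-1,3);P=P[(P[:,2]>.05)&(P[:,2]<.11)]; print(len(P), rect(P[:,:2]) if len(P)>9 else 0)
i=r.camera_info("wrist");p,d=r.capture("wrist");W=world(d,i)
m=(W[...,2]>.045)&(W[...,2]<.1)&(d<.5)
n,l,st,c=cv2.connectedComponentsWithStats(m.astype(np.uint8))
for k in range(1,n):
    if st[k,4]>150: print(st[k],rect(W[l==k][:,:2]),p[int(c[k][1]),int(c[k][0])])
E
```

```text
time_s: 13.9
tcp_pos: [0.4522, 0.0137, 0.1547]
eef_rot: [-66.2, 89.9, 23.8]
contact_force: [0.9, -0.2, 0.5]
gripper_width: 0.0702
time_s: 14.6
tcp_pos: [0.4525, 0.1574, 0.1539]
eef_rot: [-56.2, 90.0, 33.8]
contact_force: [-0.5, -0.9, 0.3]
gripper_width: 0.0698
[0.45259118 0.15724358 0.15385875]
264 [589.0, -332.1, 39.0, 41.0, -88.8]
244 [482.3, -319.8, 36.4, 37.5, -2.1]
[  91    0   65   66 3224] [586.6, 10.8, 39.3, 42.0, -88.5] [110 111 111]
[ 290  213   52   50 1969] [453.1, 159.0, 40.8, 40.9, -79.6] [77 76 77]
```

View pics/t3.png

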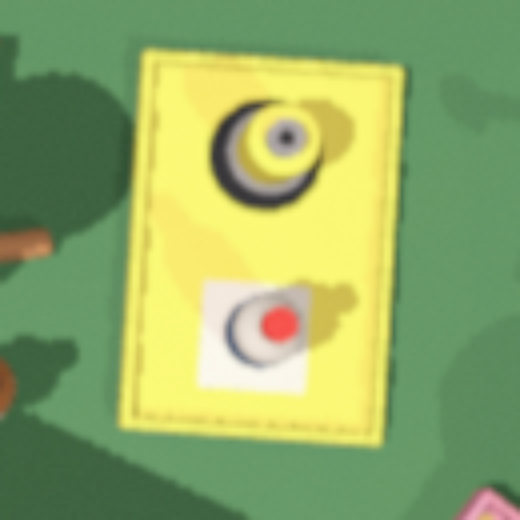

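Yellow kit: the spool flange sits centred on the black pad (266,155) and the bottle base is within the white square (255,335); the measured error is about 2-3 mm. Next is the navy spool.

```bash
python3 -m creep '[[0,0,0,4,0,0.12,80],[0,0,0,4,0,0,80],[0,0,0,4,0,0,80],[0,0,0,1.9,0,0,80],[0,0,0,0,0,0,45],[0,0,0,0,0,0,20],[0,0,0,0,0,0,20],[0,0,0,0,0,0,20]]' 30
python3 -m creep '[[0,0,0,0,0,0,20],[0,0,0,0,0,0,20],[0,0,0,-1,0,0,20],[0,0,0,-4,0,0,20],[0,0,0,-4,0,0,20],[0,0,0,-2,0,0,20],[0,0,0,0,0,0,20]]' 30
python3 -m creep '[[0,0,0,0,-1,2,20],[0,0,0,0,-2,4,20],[0,0,0,0,-2,4.5,20],[0,0,0,0,-2,4.5,20],[0,0,0,0,-1.2,3,20],[0,0,0,0,0,1.6,20],[0,0,0,0,0,0,20],[0,0,0,0,0,0,20]]' 30
python3 -m creep '[[0,0,0,0,0,0,20],[0,0,0,0,0,0,20]]' 30
```

```text
time_s: 15.5
tcp_pos: [0.4535, 0.1598, 0.016]
eef_rot: [-49.5, 89.8, 40.6]
contact_force: [0.6, 0.2, -0.5]
gripper_width: 0.0436
time_s: 16.2
tcp_pos: [0.4543, 0.1605, 0.1287]
eef_rot: [-51.6, 89.6, 38.5]
contact_force: [0.8, 0.0, -1.3]
gripper_width: 0.0411
time_s: 17.0
tcp_pos: [0.5335, 0.3546, 0.1239]
eef_rot: [129.4, 89.9, -140.5]
contact_force: [0.1, -0.5, -0.9]
gripper_width: 0.0414
time_s: 17.2
tcp_pos: [0.5342, 0.3543, 0.1249]
eef_rot: [-19.0, 90.0, 71.0]
contact_force: [0.1, 0.7, -1.5]
gripper_width: 0.0417
```

```bash
python3 -m creep '[[0,0,0,4,-0.2,0,20],[0,0,0,3,0,0,20],[0,0,0,2.5,0,0,20],[0,0,0,0.5,0,0,20],[0,0,0,0.3,0,0,20],[0,0,0,0,0,0,20]]' 30
python3 -m creep '[[0,0,0,0,0,0,60],[0,0,0,0,0,0,60],[0,0,0,0,0,0,60],[0,0,0,-1,0,0,60],[0,0,0,-4,0,0,60],[0,0,0,-4,0,0,60],[0,0,0,-3,0,0,80]]' 30
```

```text
time_s: 17.8
tcp_pos: [0.537, 0.3556, 0.0227]
eef_rot: [-50.2, 89.9, 39.9]
contact_force: [0.3, -0.6, -0.6]
gripper_width: 0.0412
time_s: 18.5
tcp_pos: [0.5371, 0.3558, 0.1453]
eef_rot: [-52.7, 89.8, 37.4]
contact_force: [0.7, 0.1, 0.6]
gripper_width: 0.0566
```

```bash
python3 -m creep '[[0,0,0,0,-1,-2,95],[0,0,0,0,-2,-4,95],[0,0,0,0,-2,-4.5,95],[0,0,0,0,-2,-4.5,95],[0,0,0,0,-1.8,-4.5,95],[0,0,0,0,-1,-3,95],[0,0,0,0,0,-1.8,95],[0,0,0,0,0,0,95]]' 30
python3 -m creep '[[0,0,0,0,0,0,95],[0,0,0,0,0,0,95]]' 30
python3 - <<'E'
from h import *
s=r.get_state();print(s["tcp_pos"],s["eef_rot"])
for cam in("top","wrist","scene"):
    p,d=r.capture(cam);W=world(d,r.camera_info(cam));H=cv2.cvtColor(p,cv2.COLOR_BGR2HSV)
    if cam=="wrist": cv2.imwrite("pics/w3.png",p)
    m=(W[...,2]>.008)&(W[...,2]<.035)&(abs(W[...,0]-.635)<.06)&(abs(W[...,1]-.112)<.08)
    P=W[m];print(cam,len(P),rect(P[:,:2]))
    for c,z in(((.537,.355),(.045,.08)),):
        m=(W[...,2]>z[0])&(W[...,2]<z[1])&(np.hypot(W[...,0]-c[0],W[...,1]-c[1])<.04);P=W[m]
        print('  navy',len(P),rect(P[:,:2]) if len(P)>9 else 0)
E
```

```text
time_s: 19.3
tcp_pos: [0.6345, 0.1102, 0.1422]
eef_rot: [-46.3, 90.0, 43.6]
contact_force: [-0.5, 0.3, -0.4]
gripper_width: 0.0833
time_s: 19.5
tcp_pos: [0.6345, 0.1135, 0.142]
eef_rot: [-55.2, 90.0, 34.9]
contact_force: [-0.4, 0.1, -0.4]
gripper_width: 0.0833
[0.63450693 0.11350139 0.14197126] [-55.22738192  89.96742398  34.89446886]
top 382 [630.2, 97.8, 66.3, 124.7, -1.2]
  navy 278 [536.8, 352.4, 40.3, 41.7, -32.3]
wrist 4098 [635.6, 113.0, 54.0, 100.3, 0.6]
  navy 0 0
scene 1045 [635.3, 114.0, 57.0, 101.5, 0.7]
  navy 501 [539.2, 356.0, 39.6, 40.7, -51.5]
```

View pics/w3.png

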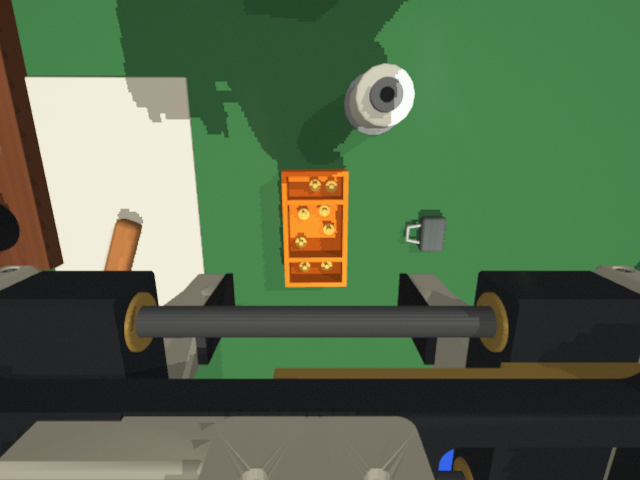

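The orange tray (315,230) is centred between the jaws, with the padlock (425,235) and white spool (380,98) clear. I grip it now.

```bash
python3 -m creep '[[0,0,0,4,-0.1,-0.05,85],[0,0,0,4,0,0,85],[0,0,0,4,0,0,85],[0,0,0,1.3,0,0,85],[0,0,0,0.4,0,0,85],[0,0,0,0,0,0,55],[0,0,0,0,0,0,40],[0,0,0,0,0,0,40]]' 30
python3 -m creep '[[0,0,0,0,0,0,40],[0,0,0,0,0,0,40]]' 30
```

```text
time_s: 20.45
tcp_pos: [0.6368, 0.1125, 0.0065]
eef_rot: [-65.9, 89.8, 24.1]
contact_force: [-0.8, -0.3, 0.4]
gripper_width: 0.0559
time_s: 20.65
tcp_pos: [0.6367, 0.1124, 0.0064]
eef_rot: [-68.0, 89.8, 22.1]
contact_force: [-1.8, 0.5, 8.0]
gripper_width: 0.054
```

```bash
python3 -m creep '[[0,0,0,-1,0,0,40],[0,0,0,-4,0,0,40],[0,0,0,-4,0,0,40],[0,0,0,-3,1,1,40],[0,0,0,0,2.5,3,40],[0,0,0,0,3.3,4,40],[0,0,0,0,3.3,4,40],[0,0,0,0,3.3,4,40]]' 30
python3 -m creep '[[-0.02,0,0,0,3.3,4,40],[0,0,0,0,2.5,3,40],[0,0,0,0,1.5,2.2,40],[0,0,0,0,0,0,40],[0,0,0,0,0,0,40],[0,0,0,0,0,0,40]]' 30
python3 - <<'E'
from h import *
i=r.camera_info("wrist");s=r.get_state();print(s["tcp_pos"],s["eef_rot"],s["gripper_width"])
for cam in("scene","wrist"):
    p,d=r.capture(cam)
    cv2.imwrite(f"pics/{cam}4.png",p if cam=="wrist" else cv2.resize(p[280:480,360:620],None,fx=3,fy=3))
    W=world(d,r.camera_info(cam))
    m=(W[...,2]>.09)&(W[...,2]<.17)&(cv2.inRange(cv2.cvtColor(p,cv2.COLOR_BGR2HSV),(5,180,110),(16,255,255))>0)
    P=W[m]; print(cam,len(P),rect(P[:,:2]) if len(P)>9 else 0,P[:,2].max() if len(P) else 0)
E
```

```text
time_s: 21.45
tcp_pos: [0.5038, 0.2684, 0.1255]
eef_rot: [-41.3, 89.9, 48.7]
contact_force: [0.8, 0.4, -1.5]
gripper_width: 0.0539
time_s: 22.05
tcp_pos: [0.4323, 0.3566, 0.1249]
eef_rot: [-8.4, 90.0, 82.8]
contact_force: [0.1, -0.0, -0.7]
gripper_width: 0.054
[0.43234647 0.35663203 0.12487684] [-8.38665663 89.99431376 82.78914909] 0.05400223790852962
scene 363 [432.1, 398.7, 17.1, 56.8, -88.2] 0.14645211481458298
wrist 11041 [431.4, 354.9, 58.1, 97.3, 1.3] 0.14584194786633248
```

View pics/scene4.png

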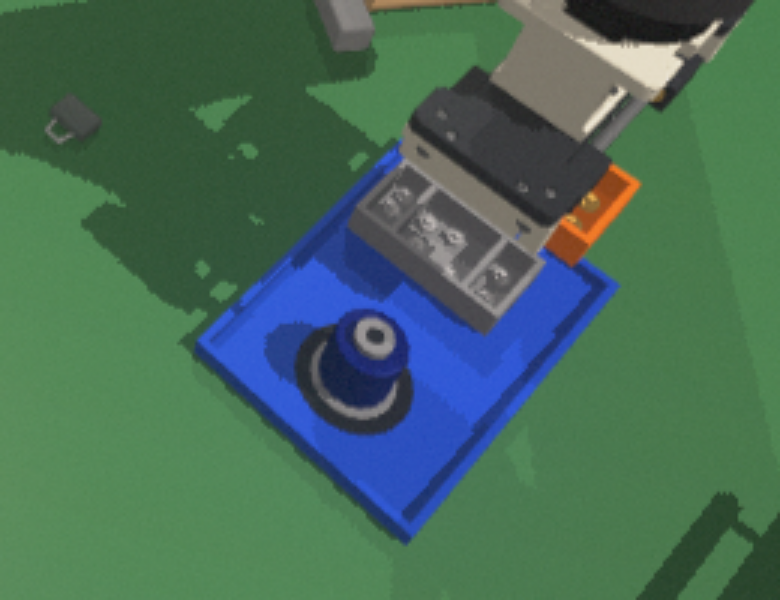

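Navy is centred on its pad in the scene crop at (355,380); orange is held level above the grey tray. I correct the offset and lower it.

```bash
python3 -m creep '[[0,0,0,2,0.3,0.84,40],[0,0,0,3,0,0,40],[0,0,0,1.5,0,0,40],[0,0,0,0,0,0,40],[0,0,0,0,0,0,40],[0,0,0,0,0,0,40]]' 30
python3 - <<'E'
from h import *
i=r.camera_info("wrist");p,d=r.capture("wrist");W=world(d,i);s=r.get_state();print(s["tcp_pos"],s["eef_rot"])
H=cv2.cvtColor(p,cv2.COLOR_BGR2HSV)
m=(W[...,2]>.06)&(W[...,2]<.1)&(cv2.inRange(H,(5,180,110),(16,255,255))>0);print('orange',rect(W[m][:,:2]))
m=(W[...,2]>.018)&(W[...,2]<.04)&(H[...,1]<70);print('grey',m.sum(),rect(W[m][:,:2]))
m=(W[...,2]>.009)&(W[...,2]<.03)&(cv2.inRange(H,(105,180,80),(125,255,255))>0);print('bluerim',m.sum(),rect(W[m][:,:2]))
cv2.imwrite("pics/w5.png",p)
E
```

```text
time_s: 22.75
tcp_pos: [0.4297, 0.3659, 0.0607]
eef_rot: [-39.4, 89.9, 51.8]
contact_force: [0.2, -0.2, -1.1]
gripper_width: 0.0536
[0.4296593  0.36601194 0.06078822] [-36.98630059  89.88242398  54.20030855]
orange [428.5, 363.5, 58.2, 95.4, 1.3]
grey 2436 [470.8, 322.4, 46.6, 147.8, -66.5]
bluerim 6010 [481.5, 352.9, 147.4, 219.9, -88.5]
```

View pics/w5.png

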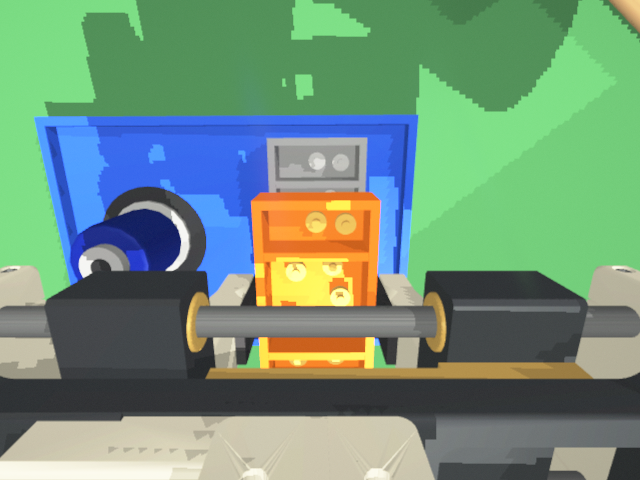

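Orange (315,280) lies square over grey, whose right pocket is open at (320,160). The kit centre is confirmed at (481.5,353). I lower and release it.

```bash
python3 -m creep '[[0,0,0,1.3,0,-0.1,40],[0,0,0,0.6,0,0,40],[0,0,0,0.3,0,0,40],[0,0,0,0.2,0,0,40],[0,0,0,0,0,0,40],[0,0,0,0,0,0,40]]' 30
python3 -m creep '[[0,0,0,0,0,0,70],[0,0,0,0,0,0,70],[0,0,0,0,0,0,70],[0,0,0,-1,0,0,70],[0,0,0,-4,0,0,70],[0,0,0,-4,0,0,70],[0,0,0,-2,0,0,70],[0,0,0,0,0,0,70]]'
python3 - <<'E'
from h import *
i=r.camera_info("wrist");p,d=r.capture("wrist");W=world(d,i);s=r.get_state();print(s["tcp_pos"],s["eef_rot"])
H=cv2.cvtColor(p,cv2.COLOR_BGR2HSV)
m=(W[...,2]>.04)&(W[...,2]<.07)&(cv2.inRange(H,(5,180,110),(16,255,255))>0);P=W[m];print('orange',rect(P[:,:2]),np.percentile(P[:,2],95))
E
```

```text
time_s: 23.4
tcp_pos: [0.4286, 0.364, 0.0363]
eef_rot: [159.5, 89.9, -109.3]
contact_force: [-5.3, -3.3, 10.7]
gripper_width: 0.0538
time_s: 24.2
tcp_pos: [0.4304, 0.3663, 0.15]
eef_rot: [-38.2, 89.6, 53.0]
contact_force: [1.1, 0.4, -0.2]
gripper_width: 0.0612
[0.42955749 0.36541952 0.14785765] [-32.80562466  89.76568583  58.40274388]
orange [428.7, 362.6, 52.1, 96.9, 1.4] 0.05429441476672431
```

```bash
python3 -m creep '[[0,0,0,0,-0.8,-2,95],[0,0,0,0,-1.7,-4.2,95],[0,0,0,0,-1.8,-4.5,95],[0,0,0,0,-1.8,-4.5,95],[0,0,0,0,-1.8,-4.5,95],[0,0,0,0,-1.8,-4.5,95],[0,0,0,0,-1.8,-4.5,95],[0,0,0,0,-1.8,-4.5,95]]' 30
python3 -m creep '[[0,0,0,0,-1.8,-4.5,95],[0,0,0,0,-1.8,-4.5,95],[0,0,0,0,-1.7,-4.1,95],[0,0,0,0,-1.1,-2.5,95],[0.143,0,0,0,0,0,95],[0,0,0,0,0,0,95],[0,0,0,0,0,0,95],[0,0,0,0,0,0,95]]'
python3 - <<'E'
from h import *
i=r.camera_info("wrist");p,d=r.capture("wrist");cv2.imwrite("pics/w6.png",p);W=world(d,i);s=r.get_state();print(s["tcp_pos"],s["eef_rot"])
m=(W[...,2]>.008)&(W[...,2]<.035)&(abs(W[...,0]-.637)<.06)&(abs(W[...,1]+.118)<.08)
P=W[m];print(len(P),rect(P[:,:2]))
T=s["tcp_pos"];a=np.radians(s["eef_rot"][2]-s["eef_rot"][0]);c=rect(P[:,:2]);e=np.array(c[:2])/1000-T[:2]
print('y,z cm',100*(-np.sin(a)*e[0]+np.cos(a)*e[1]),100*(np.cos(a)*e[0]+np.sin(a)*e[1]),'theta',np.degrees(a))
E
```

```text
time_s: 25.05
tcp_pos: [0.5688, 0.0333, 0.1448]
eef_rot: [104.5, 89.9, -164.3]
contact_force: [0.9, 1.0, 0.4]
gripper_width: 0.0832
time_s: 25.85
tcp_pos: [0.6358, -0.1186, 0.1453]
eef_rot: [91.9, 90.0, 175.2]
contact_force: [-0.1, -0.3, -0.5]
gripper_width: 0.083
[ 0.63598561 -0.11849939  0.14553779] [ 86.11001665  89.9903298  169.30852679]
4051 [636.8, -118.3, 54.1, 100.7, -6.7]
y,z cm -0.07850433276878052 0.029443815102195986 theta 83.19851013145008
```

View pics/w6.png

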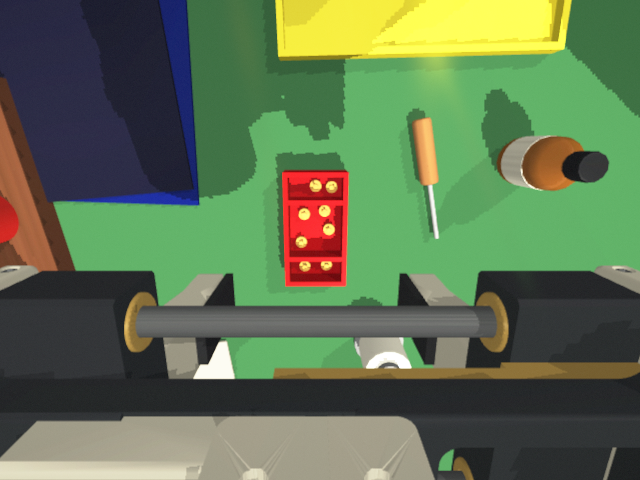

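The red tray (316,228) is centred and aligned; screwdriver, amber bottle and white spool are clear of the jaws. Gripping it.

```bash
python3 -m creep '[[0,0,0,4,-0.08,0.03,85],[0,0,0,4,0,0,85],[0,0,0,4,0,0,85],[0,0,0,1.6,0,0,85],[0,0,0,0.4,0,0,85],[0,0,0,0,0,0,55],[0,0,0,0,0,0,40],[0,0,0,0,0,0,40]]' 30
python3 -m creep '[[0,0,0,0,0,0,40],[0,0,0,0,0,0,40],[0,0,0,-1,0,0,40],[0,0,0,-4,0,0,40],[0,0,0,-4,0,0,40],[0,0,0,-4.5,0,0,40],[-0.145,0,0,-1,0,0,40],[0,0,0,0,0,0,40]]'
python3 -c "
from plant import r;s=r.get_state();print(s['tcp_pos'],s['eef_rot'],s['gripper_width'])"
```

```text
time_s: 26.7
tcp_pos: [0.6381, -0.1188, 0.0073]
eef_rot: [-79.6, 89.8, 3.4]
contact_force: [-1.7, 0.1, 1.2]
gripper_width: 0.0563
time_s: 27.5
tcp_pos: [0.6383, -0.1191, 0.1541]
eef_rot: [-87.6, 89.7, 3.8]
contact_force: [0.2, 0.6, -1.9]
gripper_width: 0.0533
[ 0.63832989 -0.11905771  0.15413999] [-87.63465897  89.67990824   3.82826999] 0.05327277642104682
```

```bash
python3 -m creep '[[0,0,0,0,0.8,2,40],[0,0,0,0,1.6,3.8,40],[0,0,0,0,1.9,4.4,40],[0,0,0,0,1.9,4.4,40],[0,0,0,0,1.9,4.4,40],[0,0,0,0,1.9,4.4,40],[0,0,0,0,1.9,4.4,40],[0,0,0,0,1.9,4.4,40]]' 30
python3 -m creep '[[0,0,0,0,1.9,4.4,40],[0,0,0,0,1.9,4.4,40],[0,0,0,0,1.3,3.2,40],[0,0,0,0,0.7,2.2,40],[0,0,0,0,0,0,40],[0,0,0,0,0,0,40],[0,0,0,0,0,0,40]]'
python3 - <<'E'
from h import *
i=r.camera_info("wrist");p,d=r.capture("wrist");cv2.imwrite("pics/w7.png",p);W=world(d,i);s=r.get_state();print(s["tcp_pos"],s["eef_rot"],s["gripper_width"])
H=cv2.cvtColor(p,cv2.COLOR_BGR2HSV)
m=(W[...,2]>.14)&(W[...,2]<.2)&((H[...,0]<4)|(H[...,0]>172))&(H[...,1]>150);P=W[m];print('red',m.sum(),rect(P[:,:2]),P[:,2].max())
m=(W[...,2]>.009)&(W[...,2]<.03)&(cv2.inRange(H,(105,180,80),(125,255,255))>0);print('bluerim',m.sum(),rect(W[m][:,:2]))
E
```

```text
time_s: 28.3
tcp_pos: [0.4897, 0.2006, 0.1494]
eef_rot: [121.4, 89.9, -147.6]
contact_force: [1.8, -0.5, -0.8]
gripper_width: 0.0537
time_s: 29.0
tcp_pos: [0.4302, 0.3392, 0.1498]
eef_rot: [140.6, 89.9, -128.2]
contact_force: [0.1, 0.2, -0.7]
gripper_width: 0.0538
[0.43038784 0.33917965 0.15002182] [ 141.27896952   89.92720096 -127.53307963] 0.053506328156245196
red 15067 [430.0, 337.4, 59.3, 97.2, 1.3] 0.1706664875155445
bluerim 1637 [482.8, 330.2, 101.9, 217.4, -88.6]
```

View pics/w7.png

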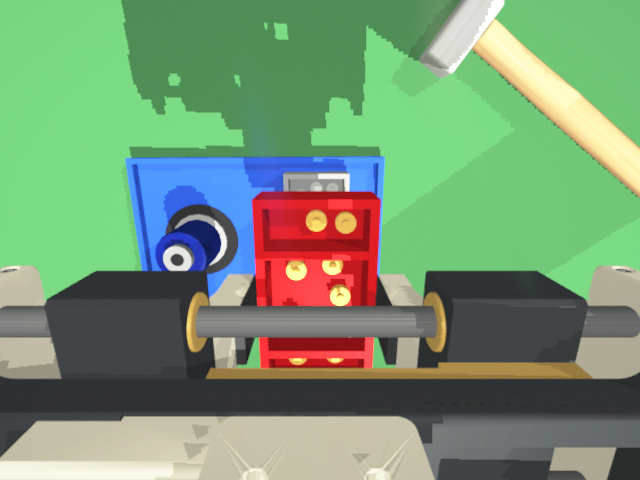

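Red (316,280) is held squarely over the grey tray, whose end shows at (318,182). Lowering.

```bash
python3 -m creep '[[0,0,0,3,0,0.05,40],[0,0,0,3,0,0,40],[0,0,0,1.5,0,0,40],[0,0,0,0.5,0,0,40],[0,0,0,0.4,0,0,40],[0,0,0,0.2,0,0,40],[0,0,0,0,0,0,40],[0,0,0,0,0,0,40]]' 30
```

```text
time_s: 29.85
tcp_pos: [0.4307, 0.3412, 0.0653]
eef_rot: [-36.6, 89.9, 54.7]
contact_force: [0.6, -0.1, -0.6]
gripper_width: 0.0537
```

```bash
python3 -m creep '[[0,0,0,0.15,0,-0.1,40],[0,0,0,0.1,0,0,40],[0,0,0,0,0,0,40],[0,0,0,0,0,0,40]]' 30
```

```text
time_s: 30.25
tcp_pos: [0.4304, 0.3399, 0.0622]
eef_rot: [-44.3, 90.0, 47.0]
contact_force: [-0.0, -0.4, 1.2]
gripper_width: 0.0539
```

```bash
python3 -m creep '[[0,0,0,0,0,0,70],[0,0,0,0,0,0,70],[0,0,0,0,0,0,70],[0,0,0,-1,0,0,70],[0,0,0,-4,0,0,70],[0,0,0,-4,0,0,70],[0,0,0,-3,0,0,70],[0,0,0,0,0,-2,70]]'
python3 -m creep '[[0,0,0,0,0,-4,70],[0,0,0,0,0,-4.5,70],[0,0,0,0,0,-4.5,70],[0,0,0,0,0,-4.5,70],[0,0,0,0,0,-4.5,70],[0,0,0,0,0,-3,70],[0,0,0,0,0,0,70],[0,0,0,0,0,0,70]]'
python3 - <<'E'
from h import *
ok=dict(blue=(.4815,.3530,1.55),yel=(.533,-.3225,-5.5))
items=[("orange","blue",(-.052,.0125),.04,.065,60),("red","blue",(-.052,-.0125),.068,.095,60),("navy","blue",(.055,0),.045,.07,35),("yspool","yel",(.055,0),.045,.07,35),("glue","yel",(-.052,0),.07,.1,30)]
print(r.get_state()["tcp_pos"])
for cam,off in(("top",(.0005,.0025,-.003)),("scene",(-.001,-.0025,0))):
    p,d=r.capture(cam);W=world(d,r.camera_info(cam))+off
    if cam=="scene": cv2.imwrite("pics/s8.png",p)
    else: cv2.imwrite("pics/t8.png",p)
    for n,k,t,z0,z1,R in items:
        cx,cy,a=ok[k];a=np.radians(a);x=W[...,0]-cx;y=W[...,1]-cy
        K=np.stack([x*np.cos(a)+y*np.sin(a),-x*np.sin(a)+y*np.cos(a)],-1)
        m=(np.hypot(K[...,0]-t[0],K[...,1]-t[1])<R/1000+(.015))&(W[...,2]>z0)&(W[...,2]<z1)
        P=K[m]; print(cam,n,len(P),rect(P),'err mm',(np.array(rect(P)[:2])-np.array(t)*1000).round(1),'z',np.percentile(W[m][:,2],95).round(4))
    for c in((.587,.009),(.454,-.154)):
        m=(np.hypot(W[...,0]-c[0],W[...,1]-c[1])<.04)&(W[...,2]>.045)&(W[...,2]<.1);print(cam,'keep',rect(W[m][:,:2]))
E
```

```text
time_s: 31.05
tcp_pos: [0.433, 0.323, 0.1875]
eef_rot: [-44.0, 89.5, 47.4]
contact_force: [0.4, -0.4, -0.4]
gripper_width: 0.0614
time_s: 31.85
tcp_pos: [0.4365, 0.0691, 0.1824]
eef_rot: [-53.6, 90.0, 37.6]
contact_force: [-0.0, 0.5, -0.1]
gripper_width: 0.0614
[0.43652546 0.06911437 0.18240262]
top orange 320 [-52.3, 19.7, 50.1, 88.6, -1.4] err mm [-0.3  7.2] z 0.0634
top red 188 [-34.0, 11.4, 42.1, 93.1, 33.0] err mm [18.  23.9] z 0.0808
top navy 273 [55.8, 0.2, 39.5, 40.4, 3.3] err mm [0.8 0.2] z 0.061
top yspool 267 [56.6, -1.7, 40.2, 41.0, 37.5] err mm [ 1.6 -1.7] z 0.0607
top glue 74 [-50.3, -0.3, 18.0, 19.3, 1.3] err mm [ 1.7 -0.3] z 0.0921
top keep [587.0, 9.0, 38.8, 38.8, -46.3]
top keep [454.4, -155.5, 36.3, 38.4, 88.5]
scene orange 1424 [-51.0, 0.5, 57.8, 121.5, 1.7] err mm [  1. -12.] z 0.0641
scene red 930 [-51.9, -13.8, 57.4, 99.9, -0.2] err mm [ 0.1 -1.3] z 0.0813
scene navy 501 [55.7, -1.5, 40.5, 41.3, -34.4] err mm [ 0.7 -1.5] z 0.0617
scene yspool 194 [57.0, -1.4, 39.9, 40.2, 69.8] err mm [ 2.  -1.4] z 0.0616
scene glue 78 [-50.1, -2.0, 18.4, 19.4, -24.3] err mm [ 1.9 -2. ] z 0.0907
scene keep [587.4, 8.2, 39.3, 41.2, -39.8]
scene keep [457.5, -153.3, 30.3, 38.0, 49.2]
```

View pics/s8.png

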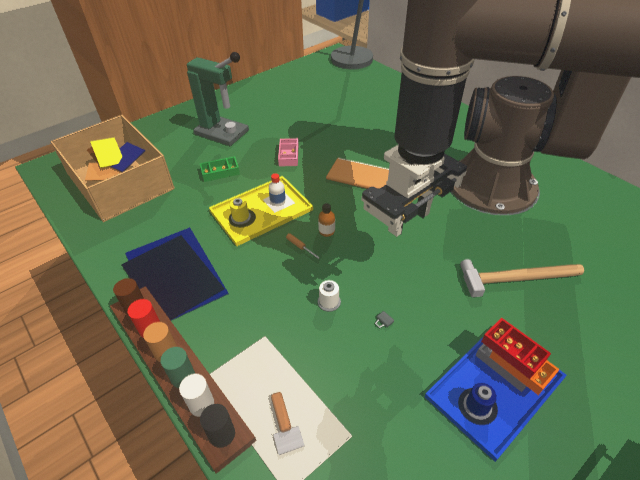

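```bash
python3 - <<'E'
import cv2
p=cv2.imread("pics/t8.png");cv2.imwrite("pics/t8c.png",cv2.resize(p[170:310,80:240],None,fx=4,fy=4))
E
```

```text
(no output)
```

View pics/t8c.png

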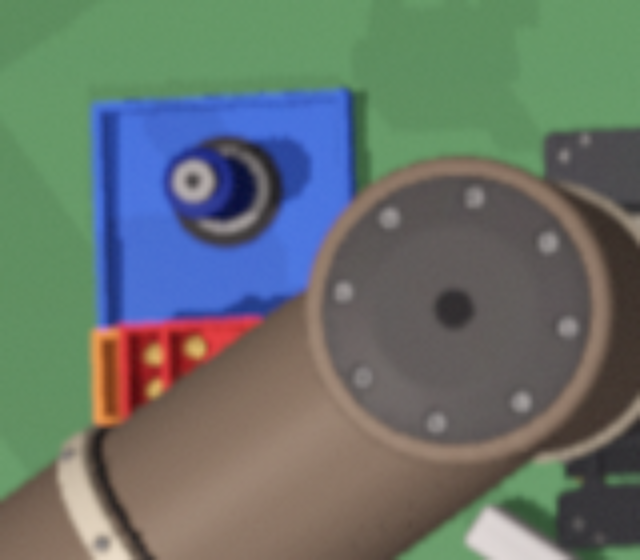

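The top camera's odd tray reading is explained: the forearm hides most of the stack in that crop. What shows agrees with the scene camera: red over the grey, orange's left pocket sticking out at (105,375).

```bash
python3 -c "
from plant import r;print(r.close_job(),r.get_state()['time_s'])"
```

```text
the job is handed in; nothing more can be done
the job is handed in; nothing more can be done
```

Both kits are made up and the job is handed in, after about 32 s of the 128 s allowed; `close_job` reports no verdict.

| Item | Last check |
|---|---|
| Navy spool | within about 2 mm of its pad centre |
| Yellow spool | within about 3 mm of its pad centre |
| Glue bottle | within about 3 mm of the white square's centre |
| Red tray | within about 1.5 mm of its place over the grey tray, square to the kit, rim at 81 mm (80 expected) |
| Orange tray | within about 2 mm of its place when checked after release, rim at about 54 mm (55 expected) |
| White spool, amber bottle | within a few mm of their first measured positions (camera noise), upright |

- **Disagreeing check:** in the last top view the forearm hid most of the tray stack, so that camera's tray figures are worthless. I relied on the scene camera for the red tray.
- **Orange tray:** the final scene figure for it was mixed with the red tray's sides. Its visible left end still agreed to about 1–2 mm.
- **Cameras:** the top and scene cameras differed by about 4–5 mm in y and 3 mm in z. I allowed for this using the wrist camera.

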